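# Weigh a salvaged transformer on the notched-beam scale

### The job

Weigh the salvaged transformer: set it upright and gently in the middle of the beam scale's pan, then take the poise by its tab, ease it just clear of its notch and slide it along the beam until, let go and seated in a notch, it holds the pointer at rest between the two outer marks of the index plate. Never bear down or pull hard on the pan, beam or poise: a few newtons are enough and more chips the knife edges. Leave everything else on the bench where it lies.

Things in the scene. Friction and masses are not known exactly. Their poses are not given: they have to be found in the camera images.
- scale: Bench beam scale, fixed, at another place and yaw each time: grey base 100 x 500 mm, 22 mm high, origin under its middle. y runs along the base (pan at the +y end, white index plate at the -y end), x across, z up. The beam's axle lies along x, 115 mm up, at y = +90 mm of this frame, between two uprights no higher than itself
- beam: Steel beam, origin on its axle, axes as the scale's when level, the notched arm along its -y. Swings 0.085 rad either way to stops, with a soft centring spring and damper (at rest in about 1.5 s). Bar 8 mm thick (x), 18 mm high about the origin's line. On top, ridges 4 mm high at 12.5 mm pitch leave 18 V notches, 60 to 272.5 mm from the axle; an end stop follows at 280 mm
- pan: Round steel pan, 140 mm across, 5 mm thick, above the beam and 80 mm from the axle on the +y side. It stays level and sinks or rises by up to 7 mm as the beam swings. Origin 40 mm below its upper face; axes as the scale's
- pan_top (a point): Centre of the pan's upper face
- poise: Poise, 320 g of plain steel: a loose stirrup round the beam, 23 mm across it (x), 24 mm along it (y). Origin on its 4 mm cross pin, which rests in a notch (the zero notch at the start), then 11.4 mm above the beam's centre line. It must rise 3.6 mm off its seat to pass a ridge; at 5.4 mm its hanging block catches under the beam and pulls it. Side play 2.5 mm. Let go, it slips into the nearest notch
- poise_tab (a point): Middle of the poise's upright grip tab, 34 mm above the poise's origin: 10 mm thick across the beam (x), 20 mm along it (y), free from 22 mm below to 17 mm above this point; grip it across the beam. Held up with a load in the pan, the beam follows it to the upper stop; held lower, the beam presses up on it, by up to 9 N near the zero notch, and its pin drags hard over the ridges
- pointer (a point): Tip of the dark pointer at the beam's free end, 322 mm from the axle, in front (+x side) of the white index plate. One notch moves it about 15 mm while the beam is off its stops (tip above the mark: the poise must go outwards, -y); some notch brings it within 8 mm or so for every load
- mark (a point): Zero mark of the index plate, where the pointer's tip is when the beam is level; axes as the scale's. The two outer marks are 10 mm above and below it
- notch_zero (a point): Bottom of the zero notch, 60 mm from the axle, 9 mm above the beam's centre line. Poise here and pan empty: the beam is level. Each notch outwards counts 50 g more, so a load needs the notch nearest to its mass / 50 g
- notch_last (a point): Bottom of the last notch (number 17, 850 g), 212.5 mm outwards of the zero notch
- transformer: The salvaged mains transformer, upright on the bench left of the scale: dark laminated core 60 (x) x 26 (y) x 50 mm on a 64 x 46 x 3 mm foot plate, with a copper winding 32 (x) x 44 (y) x 28 mm through its middle; 53 mm high, 350 to 750 g. Origin under its foot, z up
- transformer_mid (a point): Centre of the transformer, 28 mm above its underside; grip it here across the winding (y, 44 mm) or the core's ends (x, 60 mm)
- toroid: Bystander: a round copper-wound coil, 72 mm across, 28 mm high, on the bench
- motor: Bystander: a small steel can motor lying down, 50 mm long, 38 mm high
- valve: Bystander: a small brass service valve, 80 mm long, 36 mm high
- handset: Bystander: a flat black telephone handset, 52 x 112 x 12 mm
- pliers: Bystander: steel locking pliers, about 170 mm long, 14 mm high
Not all that is in view belongs to the job. What is shaped like the transformer but red is not meant.

How it is judged:
By the outcome, as a careful person would: the job done as asked, in the order asked, and still so for the second after the job is handed in, with the robot touching nothing.
It also fails if it takes over 72 s, if anything falls off the work surface, if the arm or the gripper's body presses on something with over 40 N, if the wrist force passes 120 N, or if a joint passes its speed limit or range.

### The arm

A 6-joint arm with a two-finger parallel gripper is mounted at the origin on the work surface. World frame = base frame: x ahead of the robot, y to its left, z up, the work surface at z = 0. Lengths are in m, angles in rad, forces in N, time in s.
With the tool pointing down it reaches from about 0.4 to 0.825 m from the base axis. Payload 7 kg.
Tool frame: the origin (TCP) lies between the finger pads; the fingertips stand 25 mm ahead of it and the grasp point (between the pads) lies 6 mm ahead of it (arm.tip_extent is the z of the fingertips in the tool frame, in m); z points along the fingers, x is the direction in which the jaws open and shut, and the axes are right-handed (so a half turn about z gives the same grasp; the last joint's range is limited). The gripper opens to 88 mm and grips with 3 to 60 N. Pads are 19 mm wide; open, the fingers measure 130 mm over their backs; the gripper's body (78 mm by 193 mm) begins 47 mm behind the grasp point.
Start: joints at [-0.902, 0.359, 0.012, 0, -1.224, -0.288], TCP at [0.251, -0.627, 0.252] pointing down, gripper open.
Joint ranges: [-3.07, 3.07], [-1.43, 2.12], [-1.02, 1.25], [-3.03, 1.67], [-3.05, -0], [-3.03, 3.03]. Speed limits (rad/s): [2.39, 2.39, 3.01, 3.14, 3.14, 3.14].

### API

Orientations are given as [roll, pitch, yaw] about the fixed x, y, z axes, in that order (R = Rz(yaw) Ry(pitch) Rx(roll)).
In Python, from station import monitor, grab_frame, job_done, arm gives the robot as it stands.
- The arm moves only by the shell command python3 -m jog 'ROWS' [FORCE]. ROWS is JSON, a list that holds one entry, the list of rows, each a list of 7 numbers: the shift along the world's x, y, z in m, then the turn, a rotation vector about the world's x, y, z in rad, then the opening, from 0 (shut) to 1 (fully open). In form: [[[dx, dy, dz, ax, ay, az, claw], ...]]. A call has 1 to 20 rows; each row shifts and turns the commanded pose from where the row before left it; what a row does not reach is not made up. A row lasts 1/8 s, in which the tool goes at most 62.5 mm and 10.7 degrees, less where a joint would pass 70% of its speed; a pose out of reach is approached as far as the arm can. A call is refused whole if a number of a shift passes 0.0625 or a number of a turn 0.188, either way. A call with a gripper value outside its range is refused whole. The fingers move at their own pace and stop on an object; FORCE is the grip in N (left out, the last holds). Time passes only in rows, so rows that do not move let the fingers close. It gives the time, the measured TCP pose, the force and the opening at its end, in the units of the state.
- monitor.get_state(): the state, without advancing time (a new reading comes with each control period).
- grab_frame(name): name is "scene" or "top" or "wrist"; returns a dict with "pixels" (420x560x3 uint8, red, green, blue), "K" (3x3 intrinsics, pixels), "k1" (the pictures are not rectified: a ray, as slopes to the right and down, at radius r is drawn at 1 + k1 r^2 times it, then the intrinsics apply), "view" (4x4, takes a point from world to camera coordinates); the wrist camera has in their place "hand_eye" (4x4, takes a point from camera to tool coordinates, whose origin is the TCP and whose axes are the tool frame's). Camera axes: x right, y down, z forward; pixel columns grow to the right and rows downward; lengths in m; the calibration is good to about 2 mm. A picture is of the moment at which its call begins: read the wrist's pose just before it. There is no depth.
- job_done(): hands the job in, once; it reports no verdict.
The state is a dict: "t": time; "q": joint angles; "qd": joint speeds; "joint_efforts": joint torques, N m; "eef_pos": TCP position; "ee_rot": TCP orientation; "force": force on the tool from outside, world axes, zero at the start; "moment": the same for the moment, N m; "width": finger opening in m.
Only numpy, scipy, OpenCV 4.12 (cv2) and the standard library are available. Lean on these libraries where they do the work, as an engineer would, in place of code of your own. Each camera call takes 0.05 s, during which the arm holds its last target.

## Working session

There is one attempt and no reset: what is moved stays moved. The work goes in short steps, Python scripts to look and compute and a shell command to move; the robot and the scene stay as the last step left them, time stands still between calls to the robot, and variables do not carry over. Pictures are saved under pics/ and viewed, and the job is handed in when it is done.

```bash
mkdir -p pics; ls
python3 - <<'E'
from station import monitor, grab_frame, arm
import cv2
s=monitor.get_state();print(s, arm.tip_extent)
for n in("scene","top","wrist"):
    f=grab_frame(n);cv2.imwrite(f"pics/{n}0.png",f["pixels"][:,:,::-1])
    print(n,f["K"],f["k1"],f.get("view",f.get("hand_eye")))
E
```

```text
pics
{'t': 0.0, 'q': array([-9.01901474e-01,  3.59399555e-01,  1.10930731e-02, -3.62686339e-04,
       -1.22408243e+00, -2.88111350e-01]), 'qd': array([ 9.52469118e-05, -7.44011525e-04,  2.45600266e-04, -1.24389276e-03,
        2.50372777e-04,  5.29429200e-04]), 'joint_efforts': array([ 3.79301548e-05, -5.82715273e+01,  2.93050021e+01,  6.99712828e+00,
        6.71576199e-03, -1.45477657e-04]), 'eef_pos': array([ 0.25069799, -0.62625686,  0.25062708]), 'ee_rot': array([-3.14146698e+00, -1.62383090e-03,  1.95145621e+00]), 'force': array([ 0.15816865, -0.20815555, -0.76267043]), 'moment': array([ 0.01662494, -0.00825024, -0.02802954]), 'width': 0.08762814928321984} 0.025
scene [[448.24427504   0.         282.28947446]
 [  0.         448.24427504 211.69716352]
 [  0.           0.           1.        ]] -0.03565140358741503 [[ 0.60033379  0.79974517 -0.00264755 -0.30474354]
 [ 0.5598885  -0.42264314 -0.71266938 -0.21633869]
 [-0.57107286  0.42635718 -0.70149508  1.65937248]
 [ 0.          0.          0.          1.        ]]
top [[396.47624439   0.         280.41550353]
 [  0.         396.47624439 205.44117039]
 [  0.           0.           1.        ]] -0.031063814806692177 [[ 0.01865815 -0.99982496 -0.00138927  0.00277074]
 [-0.97967891 -0.01800463 -0.1997625   0.54874254]
 [ 0.19970252  0.00508824 -0.97984336  0.95018727]
 [ 0.          0.          0.          1.        ]]
wrist [[350.53215607   0.         275.55965764]
 [  0.         350.53215607 205.53389687]
 [  0.           0.           1.        ]] -0.07909003990558817 [[ 9.99999606e-01  4.43063981e-04 -7.69720488e-04  1.09100094e-03]
 [-1.98598034e-04  9.56283882e-01  2.92439906e-01 -7.99082537e-02]
 [ 8.65640884e-04 -2.92439638e-01  9.56283592e-01 -1.34357696e-01]
 [ 0.00000000e+00  0.00000000e+00  0.00000000e+00  1.00000000e+00]]
```

View pics/scene0.png

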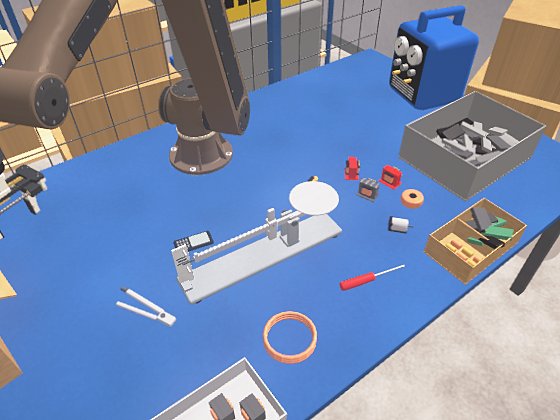

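View pics/top0.png

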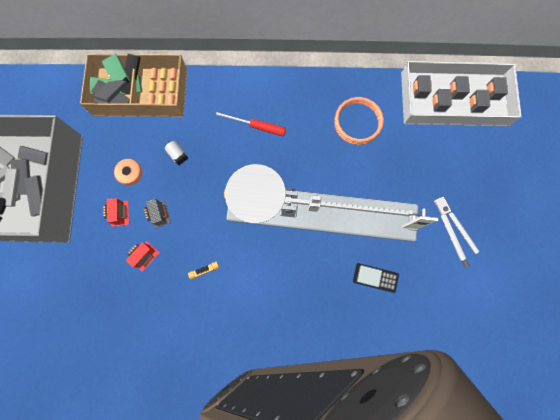

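View pics/wrist0.png

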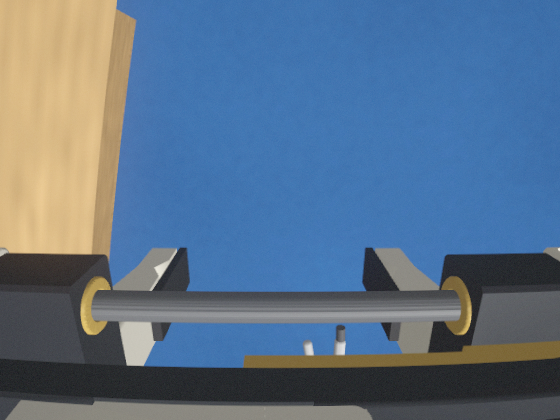

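The scene shows these candidates for the transformer in the top view:
- a dark core at (155,212)
- red lookalikes at (117,211) and (143,256)
- dark/copper pieces in the tray at (423,87) to (497,88)

I choose (155,212), since it's dark, on the bench and left of the scale. I'll check that with a close crop.

```bash
cat > h.py <<'E'
import numpy as np, cv2
from station import monitor, grab_frame, arm
from scipy.spatial.transform import Rotation as Ro
def cam(f,s=None):
    if "view" in f: return np.linalg.inv(f["view"])
    T=np.eye(4);T[:3,:3]=Ro.from_euler('xyz',s["ee_rot"]).as_matrix();T[:3,3]=s["eef_pos"]
    return T@f["hand_eye"]
def und(f,uv):
    K=f["K"];d=np.array([(uv[0]-K[0,2])/K[0,0],(uv[1]-K[1,2])/K[1,1]]);x=d.copy()
    for _ in range(20): x=d/(1+f["k1"]*(x@x))
    return x
def ray(f,uv,s=None):
    T=cam(f,s);x=und(f,uv);d=T[:3,:3]@np.array([x[0],x[1],1]);return T[:3,3],d
def plane(f,uv,z,s=None):
    o,d=ray(f,uv,s);return o+d*(z-o[2])/d[2]
def proj(f,p,s=None):
    T=np.linalg.inv(cam(f,s));c=T[:3,:3]@np.asarray(p)+T[:3,3];x=c[:2]/c[2];x=x*(1+f["k1"]*(x@x))
    return f["K"][:2,:2]@x+f["K"][:2,2]
def tri(rs):
    A=0;b=0
    for o,d in rs:
        d=d/np.linalg.norm(d);M=np.eye(3)-np.outer(d,d);A=A+M;b=b+M@o
    return np.linalg.solve(A,b)
def crop(f,x0,y0,w,h,k,name):
    im=cv2.resize(f["pixels"][y0:y0+h,x0:x0+w],None,fx=k,fy=k,interpolation=cv2.INTER_CUBIC)
    cv2.imwrite("pics/"+name,im[:,:,::-1])
E
python3 - <<'E'
from h import *
f=grab_frame("top");crop(f,95,180,90,95,6,"t1.png");crop(f,215,155,225,95,3.5,"t2.png")
f=grab_frame("scene");crop(f,165,170,180,140,4.4,"s2.png")
crop(f,335,145,100,100,5,"s1.png")
E
```

```text
(no output)
```

View pics/t1.png

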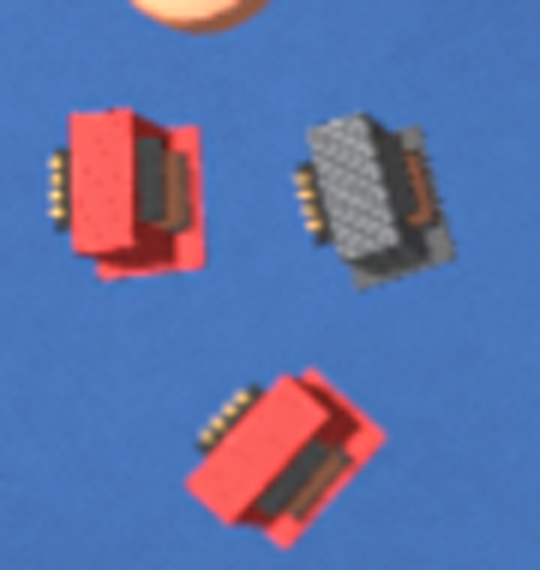

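View pics/t2.png

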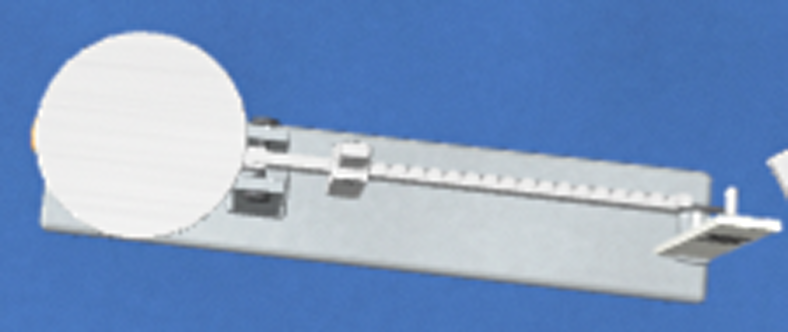

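View pics/s2.png

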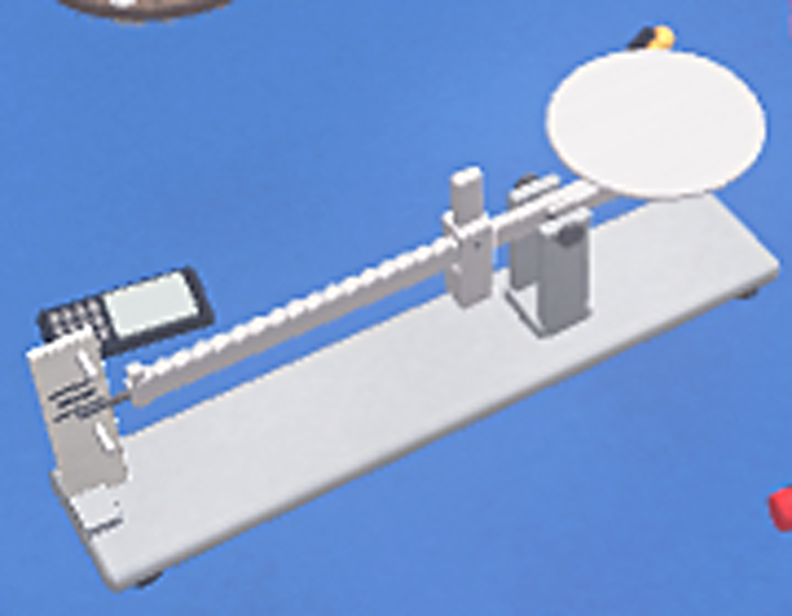

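View pics/s1.png

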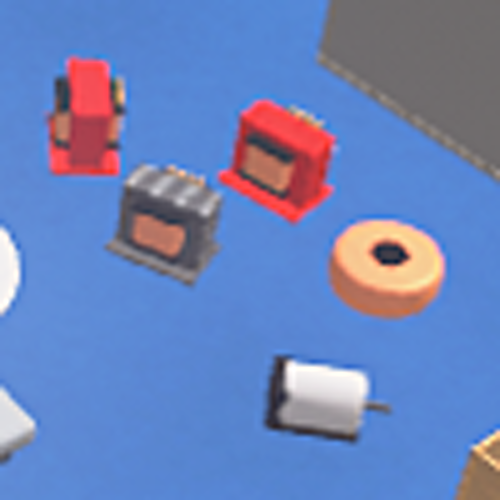

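```bash
cat > m1.py <<'E'
from h import *
ft=grab_frame("top");fs=grab_frame("scene")
c=lambda x,y,k,x0,y0:((x+.5)/k-.5+x0,(y+.5)/k-.5+y0)
tc=np.array([plane(ft,c(x,y,6,95,180),.053) for x,y in[(308,130),(362,112),(398,243),(345,262)]])
print("core top",tc.round(4).tolist(),tc.mean(0).round(4)); e=(tc[2]+tc[3]-tc[0]-tc[1])/2; print("len",np.linalg.norm(e),"ang",np.degrees(np.arctan2(e[1],e[0])))
b=[plane(ft,c(x,y,3.5,215,155),.022) for x,y in[(708,172),(703,301),(42,230)]]
print("base",np.round(b,4).tolist()); d=b[2]-b[1];print("len",np.linalg.norm(d),np.linalg.norm(b[0]-b[1]),"y axis ang",np.degrees(np.arctan2(d[1],d[0])))
def ell(f,win,thr):
    x0,y0,w,h=win;im=f["pixels"][y0:y0+h,x0:x0+w];m=(im.min(2)>thr).astype(np.uint8)
    m=cv2.morphologyEx(m,cv2.MORPH_OPEN,np.ones((9,9),np.uint8))
    cs,_=cv2.findContours(m,cv2.RETR_EXTERNAL,cv2.CHAIN_APPROX_NONE);k=max(cs,key=cv2.contourArea)
    k=cv2.convexHull(k);e=cv2.fitEllipse(k);print(e);return (e[0][0]+x0,e[0][1]+y0)
pt=ell(ft,(215,155,75,75),215);ps=ell(fs,(280,170,70,55),215)
P=tri([ray(ft,pt),ray(fs,ps)]);print("pan",P.round(4),proj(ft,P)-pt,proj(fs,P)-ps)
tt=c(353,150,3.5,215,155);ts=c(466,174,4.4,165,170)
T=tri([ray(ft,tt),ray(fs,ts)]);print("tabtop",T.round(4),proj(ft,T)-tt,proj(fs,T)-ts)
d=T-P;print(np.hypot(d[0],d[1]),np.degrees(np.arctan2(-d[1],-d[0])))
E
python3 m1.py
```

```text
core top [[0.5537, 0.3572, 0.053], [0.562, 0.3346, 0.053], [0.5057, 0.3147, 0.053], [0.4972, 0.3366, 0.053]] [0.5296 0.3358 0.053 ]
len 0.05993560290506273 ang -160.22813942751404
base [[0.5664, -0.3462, 0.022], [0.469, -0.3376, 0.022], [0.5132, 0.1524, 0.022]]
len 0.4920138019481292 0.0978306204954252 y axis ang 84.84633521593257
((39.689422607421875, 38.46323776245117), (57.891029357910156, 60.28948974609375), 70.6118392944336)
((33.63525390625, 27.572959899902344), (32.9758415222168, 48.758296966552734), 93.92961120605469)
pan [0.5575 0.0731 0.147 ] [-0.25408491 -0.17495765] [-0.24773951  0.04775204]
tabtop [ 0.5442 -0.0661  0.1728] [0.0425284  0.02735762] [ 0.04214762 -0.00405049]
0.13990245899820655 84.54762040348022
```

```bash
python3 -m jog '[[[0.031,0.0535,0.005,0,0,0.0853,1],[0.031,0.0535,0.005,0,0,0.0853,1],[0.031,0.0535,0.005,0,0,0.0853,1],[0.031,0.0535,0.005,0,0,0.0853,1],[0.031,0.0535,0.005,0,0,0.0853,1],[0.031,0.0535,0.005,0,0,0.0853,1],[0.031,0.0535,0.005,0,0,0.0853,1],[0.031,0.0535,0.005,0,0,0.0853,1],[0.031,0.0535,0,0,0,0.0853,1],[0,0.0535,0,0,0,0.0853,1],[0,0.0535,0,0,0,0.0853,1],[0,0.0,0,0,0,0.0853,1]]]' 40
python3 - <<'E'
from h import *
s=monitor.get_state();f=grab_frame("wrist");print(s["eef_pos"],s["ee_rot"],s["force"]);cv2.imwrite("pics/w1.png",f["pixels"][:,:,::-1])
E
```

```text
t: 1.85
eef_pos: [0.5299, -0.0349, 0.2917]
ee_rot: [3.141, 0.0, 2.982]
force: [0.3, 0.1, -0.3]
width: 0.0875
[ 0.52992869 -0.03492213  0.29173337] [3.14099833e+00 4.21577612e-04 2.98230136e+00] [ 0.32684724  0.05217996 -0.30742177]
```

View pics/w1.png

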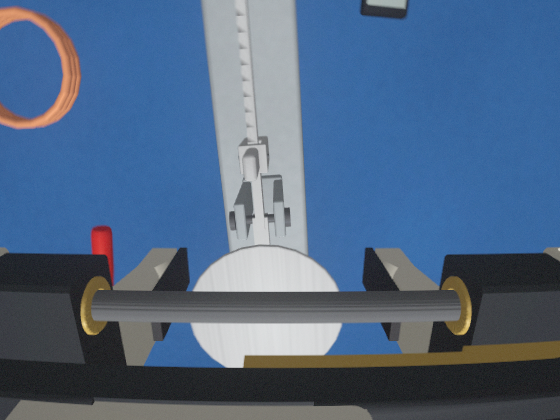

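Run:
```python
from h import *
s=monitor.get_state();f=grab_frame("wrist")
print(proj(f,[.5575,.0731,.147],s),proj(f,[.5442,-.0661,.1774],s))
crop(f,190,120,170,130,4.7,"w1c.png")
```

```text
[263.49262111 314.46833938] [248.30045209 173.01602602]
```

View pics/w1c.png

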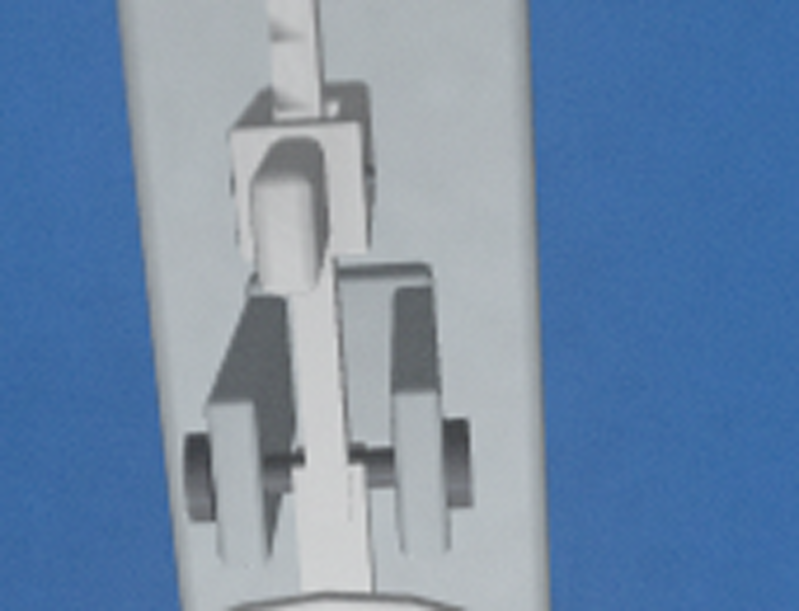

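```bash
python3 -m jog '[[[0,0.053,0,0,0,0.072,1],[0,0.053,0,0,0,0.072,1],[0,0.053,0,0,0,0.072,1],[0,0.053,0,0,0,0.072,1],[0,0.053,-0.02,0,0,0.072,1],[0,0.053,-0.03,0,0,0.072,1],[0,0.053,-0.03,0,0,0.072,1],[0,0,0,0,0,0,1]]]' 40
python3 - <<'E'
from h import *
s=monitor.get_state();f=grab_frame("wrist");print(s["eef_pos"],s["ee_rot"]);cv2.imwrite("pics/w2.png",f["pixels"][:,:,::-1])
E
```

```text
t: 2.95
eef_pos: [0.5289, 0.3344, 0.2078]
ee_rot: [-3.139, -0.005, -2.804]
force: [-0.2, 0.2, 0.6]
width: 0.0875
[0.52894623 0.33436037 0.20783476] [-3.13948012 -0.00481456 -2.80375525]
```

View pics/w2.png

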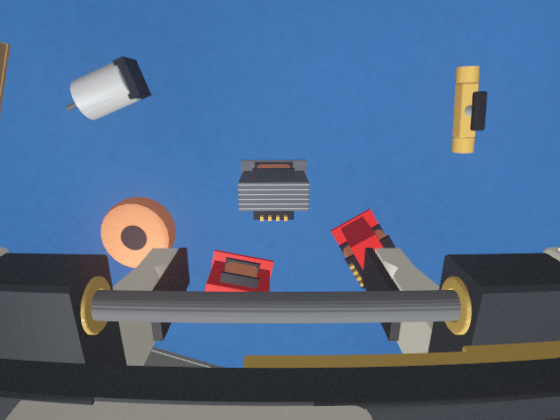

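Run:
```python
from h import *
s=monitor.get_state();f=grab_frame("wrist")
c=[plane(f,p,.053,s) for p in[(239,182),(309,182),(309,210),(239,210),(239,171),(308,171)]]
print(np.round(c,4).tolist())
m=(plane(f,(241,171),.053,s)+plane(f,(308,171),.053,s)+plane(f,(239,210),.053,s)+plane(f,(309,210),.053,s))/4;print(m)
l=c[2]-c[3];print(np.linalg.norm(l),np.degrees(np.arctan2(l[1],l[0])))
r=[plane(f,p,.0,s)for p in[(332,237),(370,210),(397,245)]];print("red",np.round(r,4).tolist())
a=np.radians(19.5);u=np.array([np.cos(a),np.sin(a)])
for q in r: d=q[:2]-m[:2];print(d@u,d@np.array([-u[1],u[0]]))
crop(f,215,140,200,130,4,"w2c.png")
```

```text
[[0.5614, 0.3329, 0.053], [0.5051, 0.3133, 0.053], [0.4962, 0.3367, 0.053], [0.5538, 0.3568, 0.053], [0.5643, 0.3239, 0.053], [0.5093, 0.3047, 0.053]]
[0.53049969 0.33035861 0.053     ]
0.061031973861842156 -160.76853677917492
red [[0.4517, 0.3707, 0.0], [0.4255, 0.3299, 0.0], [0.3816, 0.3564, 0.0]]
-0.06081741454506404 0.06437460281156945
-0.09912946936789968 0.0345919516461509
-0.1316811352752008 0.07426906347981883
```

View pics/w2c.png

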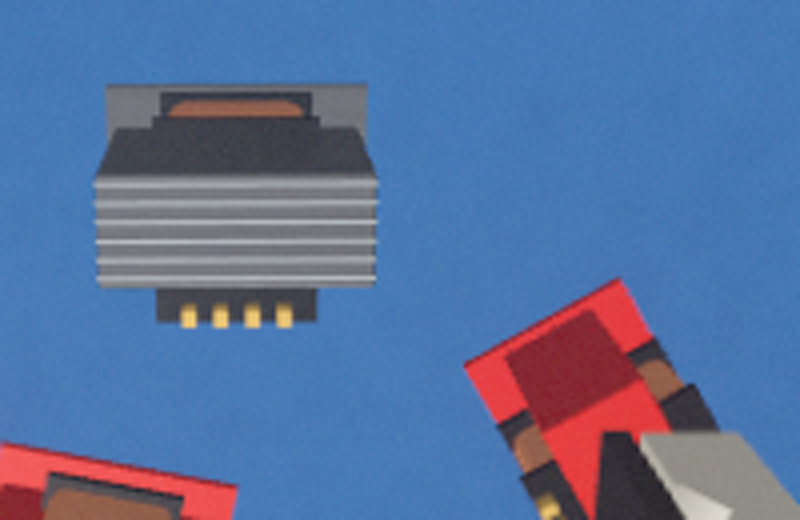

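The crop shows a dark laminated core with its top centred at px (274,198), copper winding and gold terminals behind it. It is the dark one; both red lookalikes are clear of the fingers. Going down now.

```bash
python3 -m jog '[[[0,0.001,-0.04,0,0,0,1],[0,0,-0.05,0,0,0,1],[0,0,-0.045,0,0,0,1],[0,0,-0.025,0,0,0,1],[0,0,-0.013,0,0,0,1],[0,0,0,0,0,0,1]]]' 30
python3 - <<'E'
from h import *
s=monitor.get_state();print(s["eef_pos"],s["ee_rot"],s["force"])
E
python3 -m jog '[[[0,0,0,0,0,0,0.5],[0,0,0,0,0,0,0.5],[0,0,0,0,0,0,0.5],[0,0,0,0,0,0,0.5]]]' 30
```

```text
t: 3.8
eef_pos: [0.5303, 0.3331, 0.0389]
ee_rot: [-3.141, 0.0, -2.806]
force: [-0.1, -0.4, 0.2]
width: 0.0876
[0.5303305  0.33313178 0.03890801] [-3.14148887e+00  6.47834810e-05 -2.80563467e+00] [-0.12145651 -0.44011259  0.19356179]
t: 4.3
eef_pos: [0.5301, 0.3342, 0.0393]
ee_rot: [3.141, 0.001, -2.804]
force: [0.2, 0.3, 4.5]
width: 0.0599
```

```bash
python3 -m jog '[[[0,0,0.01,0,0,0,0.5],[0,0,0.03,0,0,0,0.5],[0,0,0.045,0,0,0,0.5],[0,0,0.045,0,0,0,0.5],[0,0,0.045,0,0,0,0.5],[0,0,0.03,0,0,0,0.5],[0,0,0,0,0,0,0.5],[0,0,0,0,0,0,0.5]]]' 30
python3 - <<'E'
from h import *
s=monitor.get_state();f=grab_frame("wrist");print(s["eef_pos"],s["ee_rot"],s["force"]);cv2.imwrite("pics/w3.png",f["pixels"][:,:,::-1])
E
```

```text
t: 5.3
eef_pos: [0.5289, 0.3333, 0.2419]
ee_rot: [-3.141, -0.003, -2.804]
force: [-0.5, 0.4, -4.6]
width: 0.06
[0.5288624  0.33328269 0.24193466] [-3.14116912e+00 -2.60635794e-03 -2.80435050e+00] [-0.4699414   0.36735358 -4.62698637]
```

View pics/w3.png

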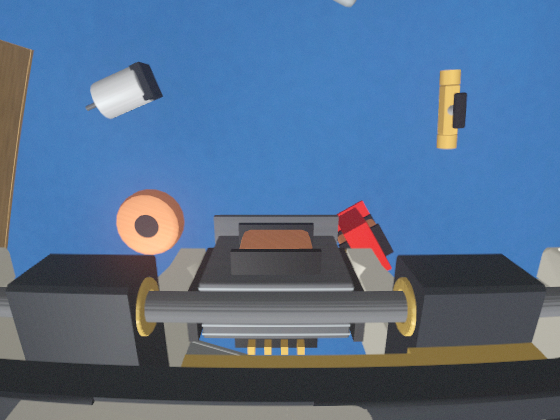

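```bash
python3 -m jog '[[[0.0048,-0.03,0,0,0,-0.054,0.5],[0.0048,-0.04,0,0,0,-0.054,0.5],[0.0048,-0.04,0,0,0,-0.054,0.5],[0.0048,-0.04,0,0,0,-0.054,0.5],[0.0048,-0.04,0,0,0,-0.054,0.5],[0.0048,-0.035,0,0,0,-0.054,0.5],[0,-0.02,0,0,0,-0.054,0.5],[0,-0.015,0,0,0,-0.054,0.5],[0,0,0,0,0,0,0.5],[0,0,0,0,0,0,0.5]]]' 30
python3 - <<'E'
from h import *
s=monitor.get_state();f=grab_frame("wrist");print(s["eef_pos"],s["ee_rot"],s["force"]);cv2.imwrite("pics/w4.png",f["pixels"][:,:,::-1])
f=grab_frame("top");crop(f,205,140,120,100,6,"t4.png")
f=grab_frame("scene");crop(f,240,120,120,120,5,"s4.png")
E
```

```text
t: 6.6
eef_pos: [0.5586, 0.0744, 0.2434]
ee_rot: [3.141, -0.0, 3.048]
force: [-0.2, 0.6, -5.0]
width: 0.0601
[0.55864408 0.07439742 0.24337871] [ 3.14149576e+00 -1.42653757e-04  3.04780483e+00] [-0.23126158  0.60086533 -5.01005697]
```

View pics/w4.png

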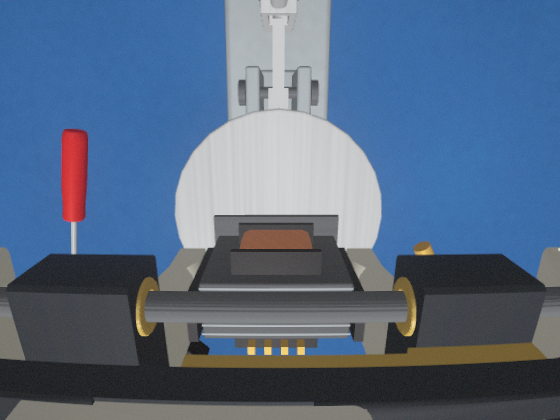

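View pics/s4.png

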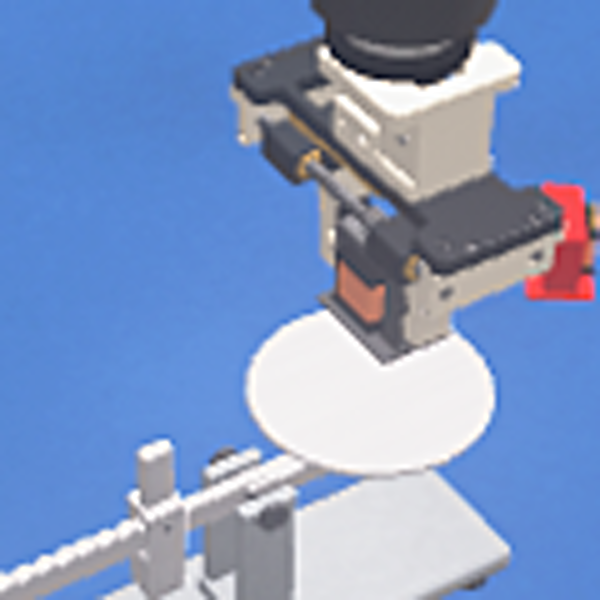

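Run:
```python
from h import *
s=monitor.get_state();f=grab_frame("wrist")
im=f["pixels"];m=(im.min(2)>165)
for r in (150,170,190,205): 
    c=np.where(m[r])[0]; print(r,c.min(),c.max())
# edge points -> fit circle on plane
pts=[]
for r in range(125,212,4):
    c=np.where(m[r,150:410])[0]+150; pts+= [(c.min()-.5,r),(c.max()+.5,r)]
for z in(.140,.143,.147,.151,.155):
    X=np.array([plane(f,p,z,s)[:2] for p in pts]);A=np.c_[2*X,np.ones(len(X))]
    q,res,_,_=np.linalg.lstsq(A,(X**2).sum(1),rcond=None);R=np.sqrt(q[2]+q[:2]@q[:2]);print(z,q[:2],R)
```

```text
150 195 361
170 183 373
190 177 379
205 176 380
0.14 [0.55630497 0.07629823] 0.07382815386075069
0.143 [0.55623153 0.07528824] 0.07289698346468479
0.147 [0.5561336  0.07394159] 0.07165542293660163
0.151 [0.55603567 0.07259494] 0.07041386240851165
0.155 [0.55593774 0.07124829] 0.06917230188042774
```

```bash
python3 -m jog '[[[-0.002,-0.0015,-0.01,0,0,0,0.5],[0,0,-0.015,0,0,0,0.5],[0,0,-0.012,0,0,0,0.5],[0,0,-0.006,0,0,0,0.5],[0,0,-0.003,0,0,0,0.5],[0,0,0,0,0,0,0.5],[0,0,0,0,0,0,0.5]]]' 30
python3 - <<'E'
from h import *
s=monitor.get_state();print(s["eef_pos"],s["ee_rot"],s["force"])
f=grab_frame("scene");crop(f,165,140,200,150,4,"s5.png")
E
```

```text
t: 7.68
eef_pos: [0.5569, 0.0724, 0.198]
ee_rot: [3.141, 0.001, 3.047]
force: [-0.2, 1.3, -3.7]
width: 0.0597
[0.55692019 0.07244122 0.19799686] [3.14128459e+00 7.29878665e-04 3.04728249e+00] [-0.18230827  1.32351625 -3.67999809]
```

View pics/s5.png

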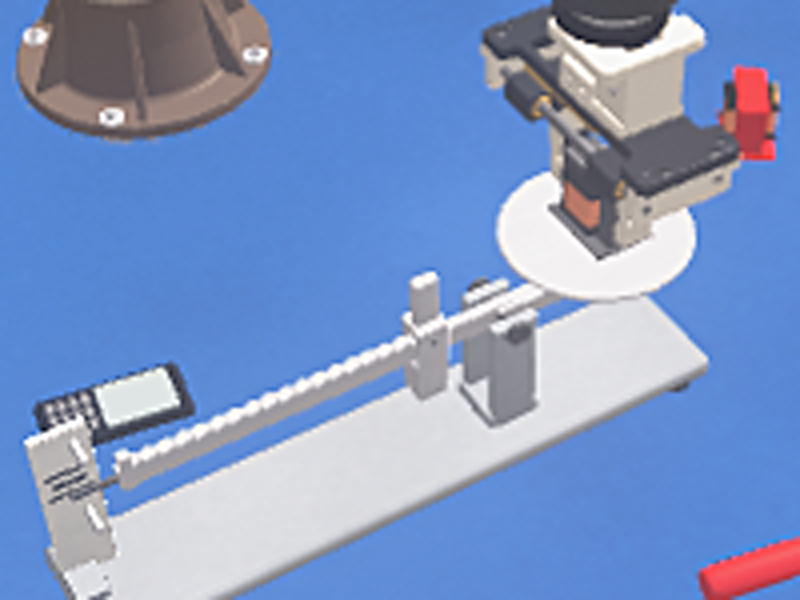

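```bash
python3 -m jog '[[[0,0,-0.0015,0,0,0,0.5],[0,0,-0.0015,0,0,0,0.5],[0,0,-0.0015,0,0,0,0.5],[0,0,-0.0015,0,0,0,0.5],[0,0,0,0,0,0,0.5],[0,0,0,0,0,0,0.5]]]' 30
python3 - <<'E'
from h import *
s=monitor.get_state();print(s["eef_pos"],s["force"])
f=grab_frame("scene");crop(f,165,140,200,150,4,"s6.png")
E
```

```text
t: 8.48
eef_pos: [0.5566, 0.0723, 0.1915]
ee_rot: [-3.142, -0.0, 3.047]
force: [0.1, -0.1, -3.6]
width: 0.0603
[0.55662015 0.07233859 0.19152163] [ 0.05742176 -0.07374713 -3.6485607 ]
```

View pics/s6.png

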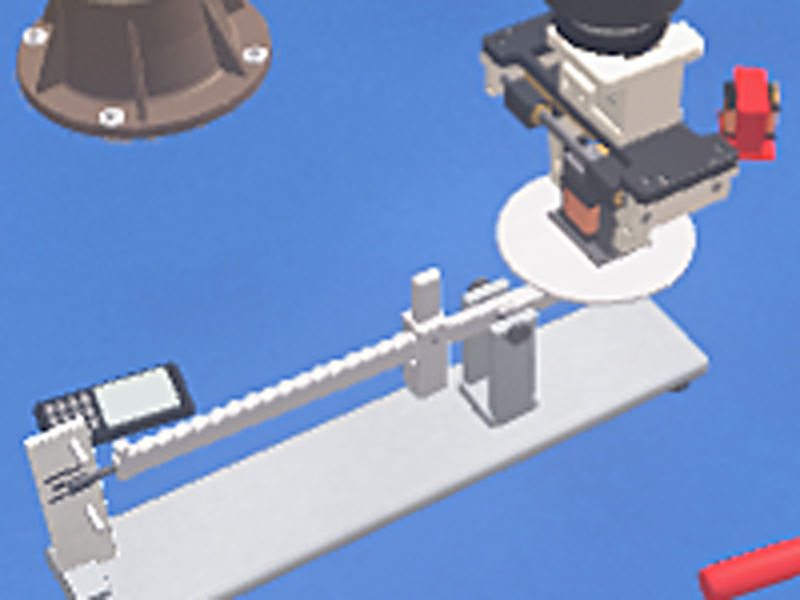

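```bash
python3 -m jog '[[[0,0,-0.001,0,0,0,0.5],[0,0,-0.001,0,0,0,0.5],[0,0,-0.001,0,0,0,0.5],[0,0,-0.001,0,0,0,0.5],[0,0,0,0,0,0,0.5],[0,0,0,0,0,0,0.5]]]' 30
python3 - <<'E'
from h import *
s=monitor.get_state();print(s["eef_pos"],s["force"])
f=grab_frame("scene");crop(f,165,140,200,150,4,"s7.png")
E
```

```text
t: 9.28
eef_pos: [0.5567, 0.0724, 0.1876]
ee_rot: [3.142, 0.0, 3.047]
force: [-0.5, -0.2, -3.4]
width: 0.06
[0.55667939 0.072376   0.18755474] [-0.4672411  -0.21432517 -3.38121321]
```

View pics/s7.png

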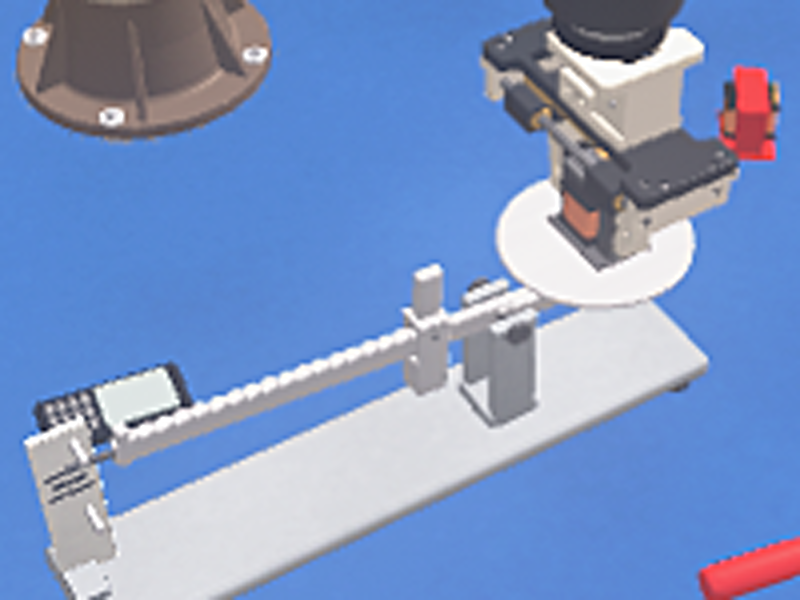

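Pointer is now near its stop (crop tip about (100,455), above the marks). Continuing in 0.7 mm steps until the load transfers.

```bash
python3 -m jog '[[[0,0,-0.0007,0,0,0,0.5],[0,0,-0.0007,0,0,0,0.5],[0,0,0,0,0,0,0.5],[0,0,0,0,0,0,0.5]]]' 30;  python3 -m jog '[[[0,0,-0.0007,0,0,0,0.5],[0,0,0,0,0,0,0.5],[0,0,0,0,0,0,0.5]]]' 30
```

```text
t: 9.82
eef_pos: [0.5567, 0.0724, 0.1874]
ee_rot: [3.141, 0.001, 3.048]
force: [-4.5, -0.1, 7.3]
width: 0.0597
t: 10.2
eef_pos: [0.5567, 0.0723, 0.1874]
ee_rot: [3.141, 0.001, 3.048]
force: [-5.9, -0.5, 11.6]
width: 0.0599
```

```bash
python3 -m jog '[[[0,0,0.0014,0,0,0,0.5],[0,0,0,0,0,0,0.5],[0,0,0,0,0,0,0.5]]]' 30
```

```text
t: 10.58
eef_pos: [0.5567, 0.0724, 0.1874]
ee_rot: [3.142, 0.0, 3.047]
force: [-3.9, 0.1, 5.9]
width: 0.0596
```

```bash
python3 -m jog '[[[0,0,0.0008,0,0,0,0.5],[0,0,0,0,0,0,0.5],[0,0,0,0,0,0,0.5]]]' 30
```

```text
t: 10.95
eef_pos: [0.5568, 0.0724, 0.1875]
ee_rot: [3.142, 0.0, 3.047]
force: [-0.6, -0.4, -0.7]
width: 0.0602
```

Force is now near zero, so the pan carries the load at its stop. Releasing gently.

```bash
python3 -m jog '[[[0,0,0,0,0,0,0.68],[0,0,0,0,0,0,0.72],[0,0,0,0,0,0,0.78],[0,0,0,0,0,0,0.88],[0,0,0,0,0,0,0.98],[0,0,0,0,0,0,0.98]]]' 10
python3 - <<'E'
from h import *
s=monitor.get_state();f=grab_frame("wrist");print(s["eef_pos"],s["force"]);cv2.imwrite("pics/w8.png",f["pixels"][:,:,::-1])
f=grab_frame("scene");crop(f,165,140,200,150,4,"s8.png")
E
```

```text
t: 11.7
eef_pos: [0.5567, 0.0724, 0.1877]
ee_rot: [3.142, 0.0, 3.047]
force: [-0.5, 0.3, 1.1]
width: 0.0849
[0.55669899 0.07235953 0.18769807] [-0.54910024  0.29999351  1.14984323]
```

View pics/w8.png

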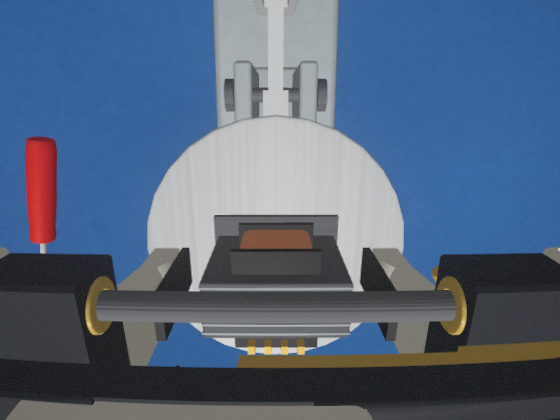

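View pics/s8.png

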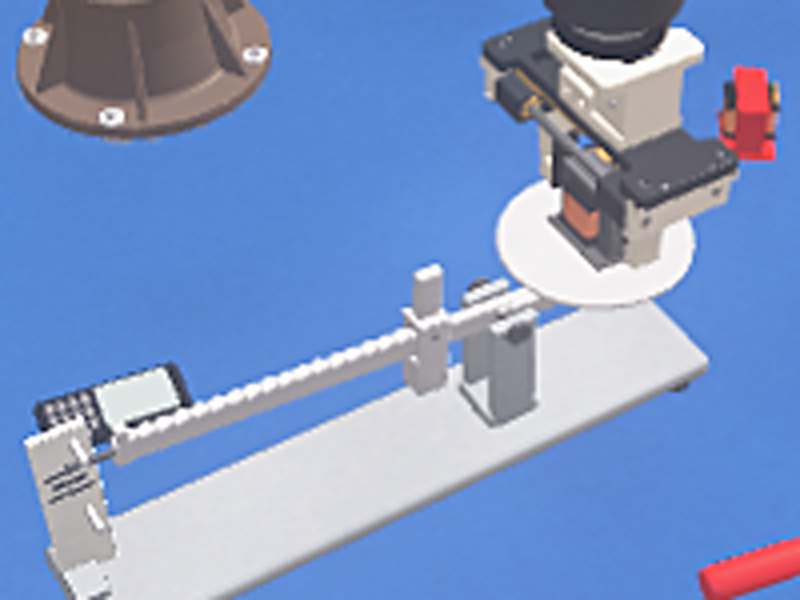

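```bash
python3 -m jog '[[[0,0,0.015,0,0,0,0.98],[0,0,0.03,0,0,0,0.98],[0,0,0.03,0,0,0,0.98],[0,0,0.015,0,0,0,0.98],[-0.005,-0.05,0,0,0,0,0.6],[-0.005,-0.05,0,0,0,0,0.5],[-0.003,-0.035,0,0,0,0,0.5],[0,0,0,0,0,0,0.5],[0,0,0,0,0,0,0.5]]]' 10
python3 - <<'E'
from h import *
s=monitor.get_state();f=grab_frame("wrist");print(s["eef_pos"],s["ee_rot"],s["force"]);cv2.imwrite("pics/w9.png",f["pixels"][:,:,::-1])
crop(f,220,100,120,160,4,"w9c.png")
f=grab_frame("top");crop(f,215,150,225,100,3.5,"t9.png")
E
```

```text
t: 12.92
eef_pos: [0.5436, -0.0626, 0.2777]
ee_rot: [3.141, -0.0, 3.047]
force: [0.1, 0.2, -0.2]
width: 0.0449
[ 0.54360091 -0.06260043  0.27765699] [ 3.14143962e+00 -8.40205455e-05  3.04656261e+00] [ 0.14313283  0.19166658 -0.19309039]
```

View pics/w9.png

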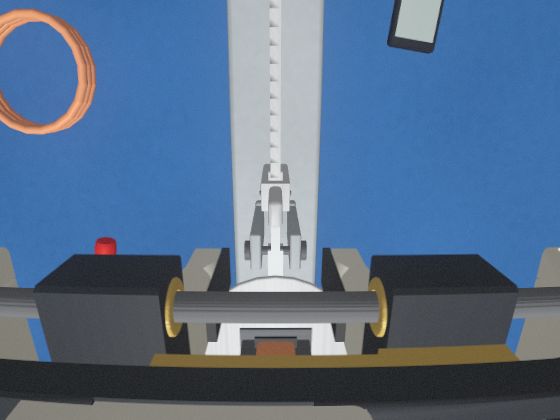

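View pics/w9c.png

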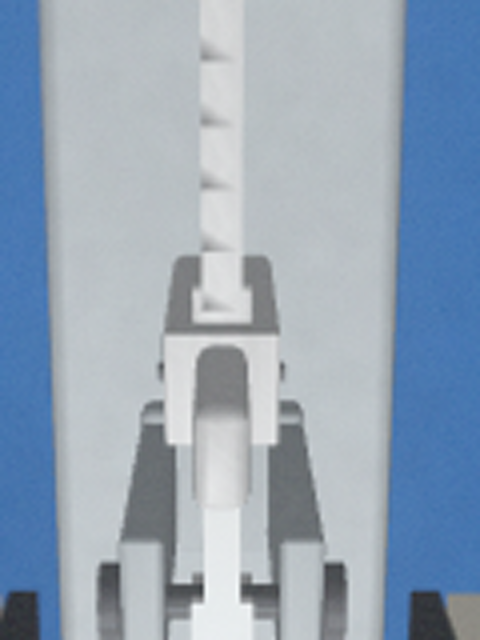

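View pics/t9.png

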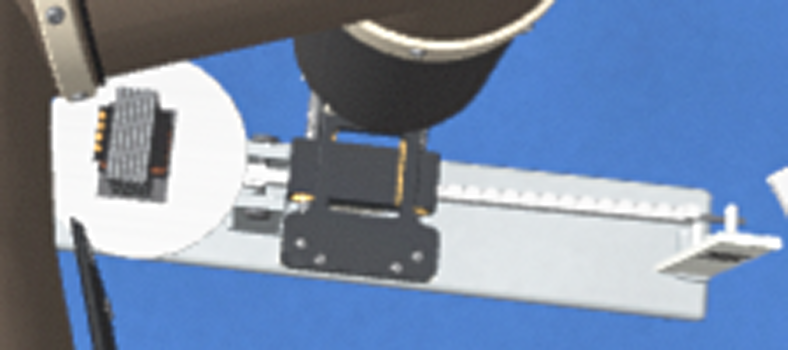

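Run:
```python
from h import *
s=monitor.get_state();f=grab_frame("wrist")
c=lambda x,y:((x+.5)/4-.5+220,(y+.5)/4-.5+100)
P0=np.array([.5568,.0727]);v=np.array([.0941,.9956]);u=np.array([.9956,-.0941])
for z in(.1774,.1825):
  for n,p in(("ctr",(221,457)),("near",(221,410)),("far",(221,505)),("L",(192,457)),("R",(250,457))):
    X=plane(f,c(*p),z,s); d=X[:2]-P0; print(z,n,X.round(4),"y",d@v,"x",d@u)
# tool axis in same frame
print(proj(f,s["eef_pos"]+np.array([0,0,-.095]),s))
```

```text
0.1774 ctr [ 0.5432 -0.0629  0.1774] y -0.13626832240417913 x -0.0008014115041478032
0.1774 near [ 0.5424 -0.0715  0.1774] y -0.14490302099657892 x -0.0007998619013808064
0.1774 far [ 0.544  -0.0539  0.1774] y -0.12726057267441154 x -0.0008029384908079217
0.1774 L [ 0.5483 -0.0634  0.1774] y -0.1362649824199871 x 0.004309313299538703
0.1774 R [ 0.5381 -0.0624  0.1774] y -0.13627124320027145 x -0.005912136860819282
0.1825 ctr [ 0.543  -0.0646  0.1825] y -0.1379599591750747 x -0.0008083653509234768
0.1825 near [ 0.5422 -0.073   0.1825] y -0.14640692683884418 x -0.0008068494387784812
0.1825 far [ 0.5438 -0.0558  0.1825] y -0.1291480510492199 x -0.0008098591386686981
0.1825 L [ 0.548  -0.065   0.1825] y -0.1379566918070056 x 0.0041912448489233615
0.1825 R [ 0.538  -0.0641  0.1825] y -0.1379628164688042 x -0.005807976091732556
[274.20628002 217.53256575]
```

Run:
```python
from h import *
s=monitor.get_state();f=grab_frame("wrist")
im=f["pixels"].astype(int)
ax=np.array([.5568,.0727])-.08*np.array([.0941,.9956])
P=[]
for r in range(4,165,8):
    row=im[r,255:295].min(1); c=np.where(row>205)[0]
    if len(c)<5: continue
    mid=(c.min()+c.max())/2+255
    z=.135
    for _ in range(8):
        X=plane(f,(mid,r),z,s);d=np.hypot(*(X[:2]-ax));z=.115+.011+.085*d
    P.append(X); print(r,c.min()+255,c.max()+255,X.round(4),round(d,4))
P=np.array(P);k=np.polyfit(P[:,1],P[:,0],1);print(k,np.degrees(np.arctan(k[0])), "x at y=-.0645",np.polyval(k,-.0645))
```

```text
12 270 280 [ 0.5303 -0.1999  0.1425] 0.1939
20 275 280 [ 0.529  -0.1946  0.142 ] 0.1887
28 271 280 [ 0.5309 -0.1895  0.1416] 0.1834
36 271 280 [ 0.5314 -0.1842  0.1411] 0.1781
52 271 280 [ 0.5324 -0.1734  0.1402] 0.1673
68 271 280 [ 0.5335 -0.1624  0.1393] 0.1563
76 275 280 [ 0.5325 -0.1567  0.1388] 0.1507
84 271 280 [ 0.5345 -0.1512  0.1383] 0.145
92 274 280 [ 0.5339 -0.1453  0.1378] 0.1392
100 271 280 [ 0.5356 -0.1396  0.1373] 0.1334
108 272 280 [ 0.5358 -0.1337  0.1368] 0.1275
116 271 280 [ 0.5367 -0.1278  0.1363] 0.1215
124 271 280 [ 0.5373 -0.1217  0.1358] 0.1154
132 271 280 [ 0.5378 -0.1156  0.1353] 0.1093
140 271 279 [ 0.5388 -0.1094  0.1348] 0.103
148 271 280 [ 0.539  -0.1031  0.1342] 0.0967
156 271 280 [ 0.5396 -0.0967  0.1337] 0.0902
164 271 279 [ 0.5406 -0.0902  0.1331] 0.0837
[0.09854417 0.54919329] 5.627994217099396 x at y=-.0645 0.5428371862160182
```

```bash
python3 -m jog '[[[-0.0008,-0.0017,-0.03,0,0,0,0.45],[0,0,-0.035,0,0,0,0.4],[0,0,-0.025,0,0,0,0.4],[0,0,-0.010,0,0,0,0.4],[0,0,-0.005,0,0,0,0.4],[0,0,0,0,0,0,0.4],[0,0,0,0,0,0,0.4]]]' 12
python3 - <<'E'
from h import *
s=monitor.get_state();f=grab_frame("wrist");print(s["eef_pos"],s["ee_rot"],s["force"]);cv2.imwrite("pics/w10.png",f["pixels"][:,:,::-1])
f=grab_frame("scene");crop(f,165,140,200,150,4,"s10.png")
E
```

```text
t: 14.0
eef_pos: [0.5434, -0.0642, 0.1736]
ee_rot: [3.141, 0.001, 3.047]
force: [-0.5, -1.0, 0.2]
width: 0.0347
[ 0.54338821 -0.06423179  0.17357453] [3.14125517e+00 1.48562193e-03 3.04733366e+00] [-0.46383522 -1.03410009  0.15864139]
```

View pics/w10.png

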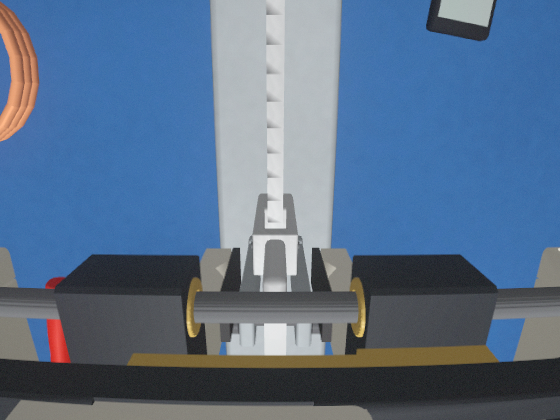

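View pics/s10.png

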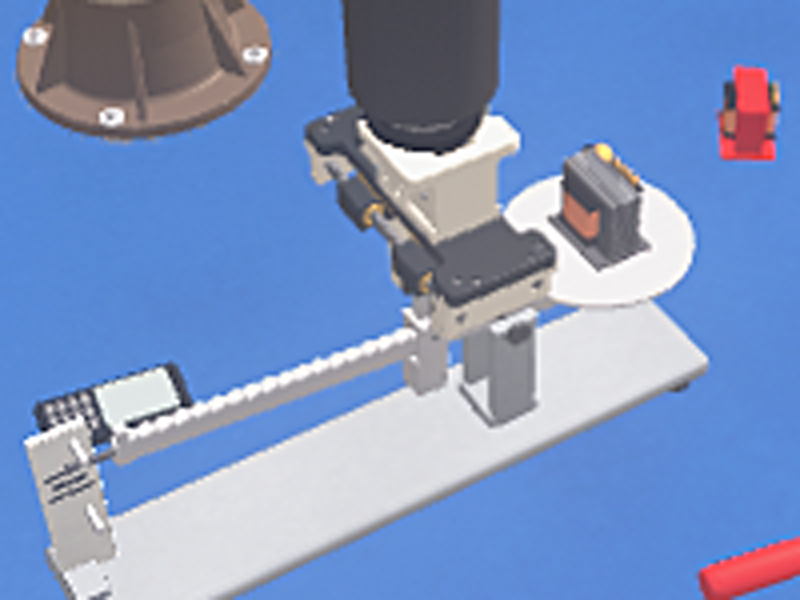

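The tab sits centred between the pads (px ~275 between 237 and 312), and the transformer stands upright on the pan. Closing now.

```bash
python3 -m jog '[[[0,0,0,0,0,0,0.25],[0,0,0,0,0,0,0.16],[0,0,0,0,0,0,0.08],[0,0,0,0,0,0,0.05],[0,0,0,0,0,0,0.05]]]' 15
python3 - <<'E'
from h import *
s=monitor.get_state();print(s["eef_pos"],s["force"])
E
python3 -m jog '[[[0,0,0.0015,0,0,0,0.05],[0,0,0.0015,0,0,0,0.05],[0,0,0,0,0,0,0.05],[0,0,0,0,0,0,0.05]]]' 15
python3 - <<'E'
from h import *
s=monitor.get_state();print(s["eef_pos"],s["force"])
f=grab_frame("scene");crop(f,165,140,200,150,4,"s11.png")
E
```

```text
t: 14.72
eef_pos: [0.543, -0.0643, 0.1728]
ee_rot: [-3.142, 0.0, 3.047]
force: [0.5, 0.5, 1.0]
width: 0.0101
[ 0.54295072 -0.06434354  0.17275514] [0.50822746 0.51097601 1.04711366]
t: 15.22
eef_pos: [0.5427, -0.0643, 0.1755]
ee_rot: [-3.142, -0.0, 3.047]
force: [-0.3, 0.2, -3.2]
width: 0.0102
[ 0.5426671  -0.06434492  0.17548487] [-0.27322049  0.18759923 -3.19839199]
```

View pics/s11.png

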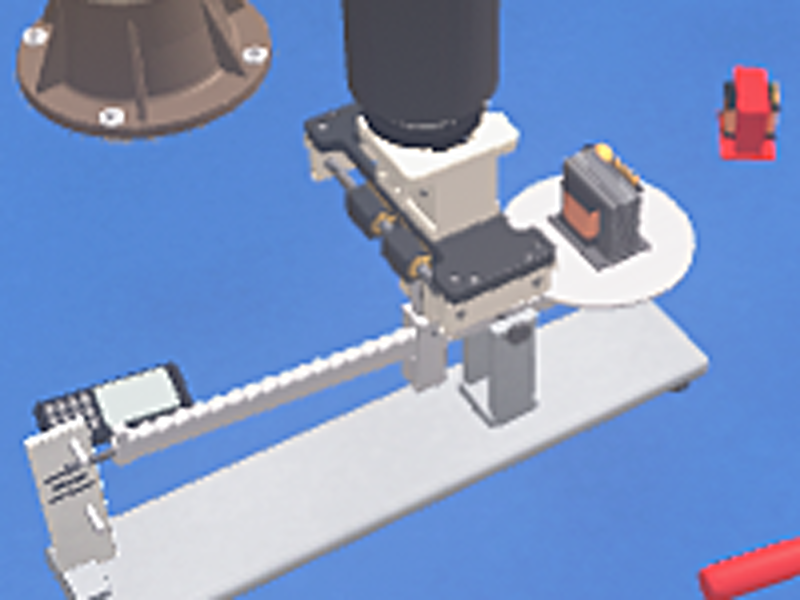

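```bash
python3 -m jog '[[[0,0,0.0008,0,0,0,0.05],[0,0,0.0008,0,0,0,0.05],[0,0,0,0,0,0,0.05],[0,0,0,0,0,0,0.05]]]' 15
python3 - <<'E'
from h import *
s=monitor.get_state();print(s["eef_pos"],s["force"])
E
```

```text
t: 15.78
eef_pos: [0.5428, -0.0643, 0.1773]
ee_rot: [3.142, 0.0, 3.047]
force: [-1.2, 0.0, -2.3]
width: 0.0101
[ 0.54284818 -0.06430962  0.17727867] [-1.21379408  0.00449    -2.32531209]
```

```bash
python3 -m jog '[[[-0.0006,-0.0062,0.0005,0,0,0,0.05],[-0.0006,-0.0062,0.0005,0,0,0,0.05],[-0.0006,-0.0062,0.0006,0,0,0,0.05],[-0.0005,-0.0062,0.0005,0,0,0,0.05],[0,0,0,0,0,0,0.05]]]' 15
python3 - <<'E'
from h import *
s=monitor.get_state();print(s["eef_pos"],s["force"])
E
```

```text
t: 16.4
eef_pos: [0.5405, -0.0897, 0.1794]
ee_rot: [3.142, 0.0, 3.046]
force: [-0.5, 0.1, -3.8]
width: 0.0098
[ 0.54048599 -0.08967663  0.17938908] [-0.48018478  0.08074276 -3.78766006]
```

```bash
python3 -m jog '[[[-0.0006,-0.0062,0.0005,0,0,0,0.05],[-0.0006,-0.0062,0.0005,0,0,0,0.05],[-0.0006,-0.0062,0.0006,0,0,0,0.05],[-0.0005,-0.0062,0.0005,0,0,0,0.05],[-0.0006,-0.0062,0.0005,0,0,0,0.05],[-0.0006,-0.0062,0.0005,0,0,0,0.05],[0,0,0,0,0,0,0.05]]]' 15
python3 - <<'E'
from h import *
s=monitor.get_state();print(s["eef_pos"],s["force"])
f=grab_frame("scene");crop(f,165,140,200,150,4,"s12.png")
E
```

```text
t: 17.27
eef_pos: [0.537, -0.1268, 0.1825]
ee_rot: [-3.142, -0.0, 3.047]
force: [0.0, 1.0, -3.0]
width: 0.0101
[ 0.53696801 -0.12679288  0.18247033] [ 0.01958447  0.9578419  -2.95527633]
```

View pics/s12.png

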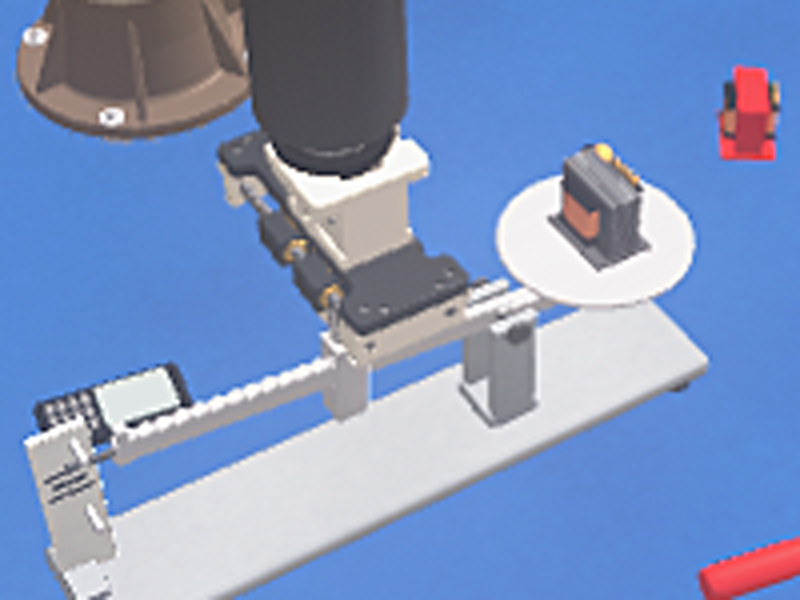

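```bash
python3 -m jog '[[[-0.0006,-0.0062,0.0005,0,0,0,0.05],[-0.0006,-0.0062,0.0005,0,0,0,0.05],[-0.0006,-0.0062,0.0006,0,0,0,0.05],[-0.0005,-0.0062,0.0005,0,0,0,0.05],[-0.0006,-0.0062,0.0005,0,0,0,0.05],[-0.0006,-0.0062,0.0005,0,0,0,0.05],[-0.0006,-0.0062,0.0006,0,0,0,0.05],[-0.0005,-0.0057,0.0005,0,0,0,0.05],[0,0,0,0,0,0,0.05]]]' 15
python3 - <<'E'
from h import *
s=monitor.get_state();print(s["eef_pos"],s["force"])
E
```

```text
t: 18.45
eef_pos: [0.5324, -0.1758, 0.1867]
ee_rot: [-3.142, 0.0, 3.047]
force: [0.1, -0.5, -3.5]
width: 0.0096
[ 0.53242363 -0.17584672  0.18668513] [ 0.12966758 -0.53477446 -3.51748141]
```

```bash
python3 -m jog '[[[0,0,-0.0015,0,0,0,0.05],[0,0,-0.0015,0,0,0,0.05],[0,0,-0.0013,0,0,0,0.05],[0,0,0,0,0,0,0.05],[0,0,0,0,0,0,0.05]]]' 15
python3 - <<'E'
from h import *
s=monitor.get_state();print(s["eef_pos"],s["force"])
f=grab_frame("scene");crop(f,165,140,200,150,4,"s13.png")
E
```

```text
t: 19.08
eef_pos: [0.5326, -0.1755, 0.1826]
ee_rot: [-3.141, 0.0, 3.047]
force: [-0.6, -1.0, -0.7]
width: 0.0098
[ 0.53255204 -0.17548804  0.18257526] [-0.61391989 -0.99429901 -0.6875333 ]
```

View pics/s13.png

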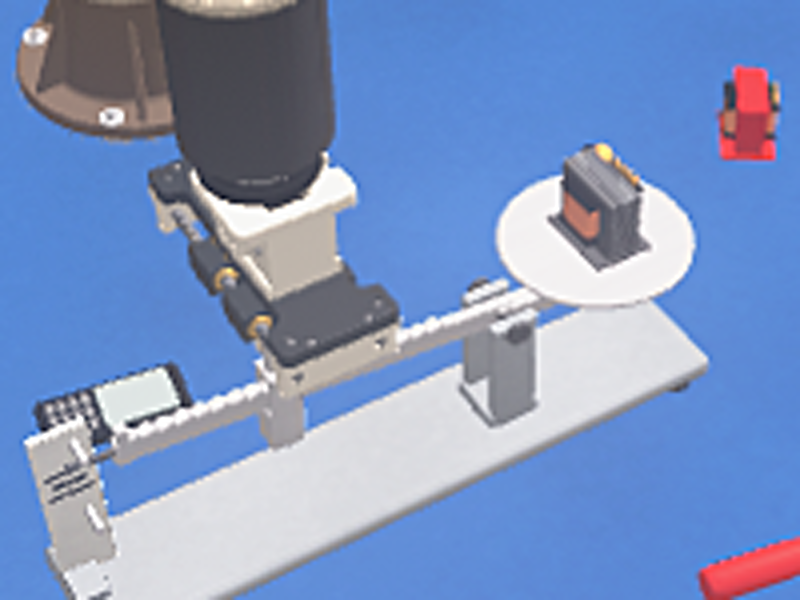

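```bash
python3 -m jog '[[[0,0,0,0,0,0,0.13],[0,0,0,0,0,0,0.16],[0,0,0,0,0,0,0.22],[0,0,0,0,0,0,0.3],[0,0,0,0,0,0,0.4],[0,0,0,0,0,0,0.4],[0,0,0,0,0,0,0.4],[0,0,0,0,0,0,0.4],[0,0,0,0,0,0,0.4],[0,0,0,0,0,0,0.4],[0,0,0,0,0,0,0.4],[0,0,0,0,0,0,0.4],[0,0,0,0,0,0,0.4],[0,0,0,0,0,0,0.4]]]' 15
python3 - <<'E'
from h import *
s=monitor.get_state();print(s["eef_pos"],s["force"])
f=grab_frame("scene");crop(f,165,140,200,150,4,"s14.png");crop(f,165,230,60,60,8,"s14c.png")
f=grab_frame("wrist");cv2.imwrite("pics/w14.png",f["pixels"][:,:,::-1])
E
```

```text
t: 20.88
eef_pos: [0.5324, -0.1754, 0.1824]
ee_rot: [-3.142, 0.0, 3.047]
force: [0.4, 1.0, 0.3]
width: 0.0348
[ 0.53244193 -0.17544755  0.18235762] [0.40124273 1.02744935 0.32281562]
```

View pics/s14.png

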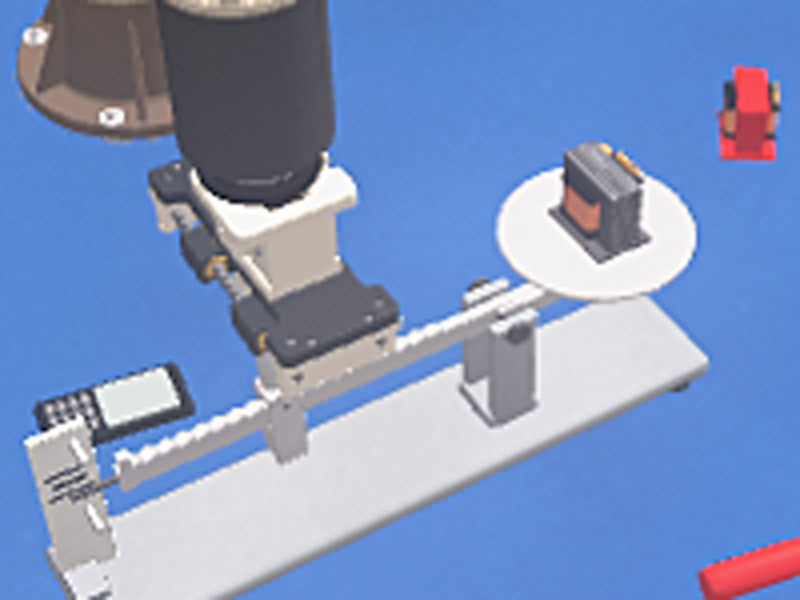

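View pics/s14c.png

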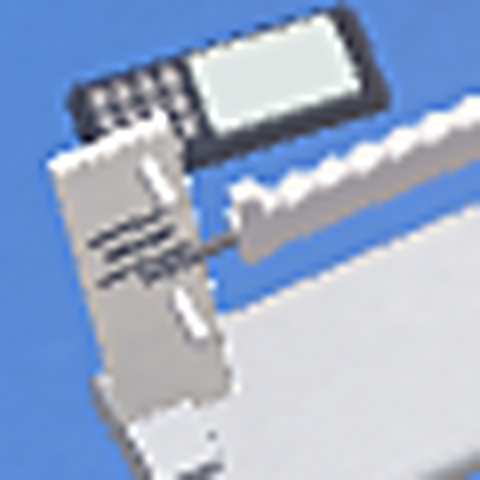

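View pics/w14.png

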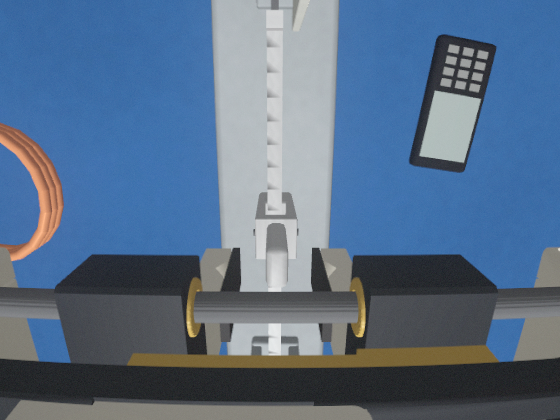

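Poise is let go and the beam came off its stop, near level. Retracting straight up, then measuring the pointer.

```bash
python3 -m jog '[[[0,0,0.01,0,0,0,0.4],[0,0,0.02,0,0,0,0.4],[0,0,0.03,0,0,0,0.4],[0,0,0.04,0,0,0,0.4],[0,0,0.03,0,0,0,0.4],[-0.03,0,0,0,0,0,0.4],[-0.05,0,0,0,0,0,0.4],[-0.04,0,0,0,0,0,0.4],[0,0,0,0,0,0,0.4],[0,0,0,0,0,0,0.4],[0,0,0,0,0,0,0.4],[0,0,0,0,0,0,0.4]]]' 15
python3 - <<'E'
from h import *
s=monitor.get_state();print(s["eef_pos"],s["force"])
f=grab_frame("scene");crop(f,165,170,180,140,4.4,"s15.png");crop(f,168,235,50,50,12,"s15c.png")
i=cv2.imread("pics/scene0.png")[:,:,::-1];crop({"pixels":i},168,235,50,50,12,"s0c.png")
cv2.imwrite("pics/scene15.png",f["pixels"][:,:,::-1])
E
python3 -c "
import cv2,numpy as np
a=cv2.imread('pics/s0c.png');b=cv2.imread('pics/s15c.png');cv2.imwrite('pics/cmp.png',cv2.resize(np.hstack([a,b]),(800,400)))"
```

```text
t: 22.48
eef_pos: [0.413, -0.1754, 0.312]
ee_rot: [-3.141, -0.001, 3.047]
force: [-0.3, 0.2, 0.6]
width: 0.035
[ 0.4129929  -0.17540704  0.31202986] [-0.29429536  0.20197046  0.61346049]
```

View pics/cmp.png

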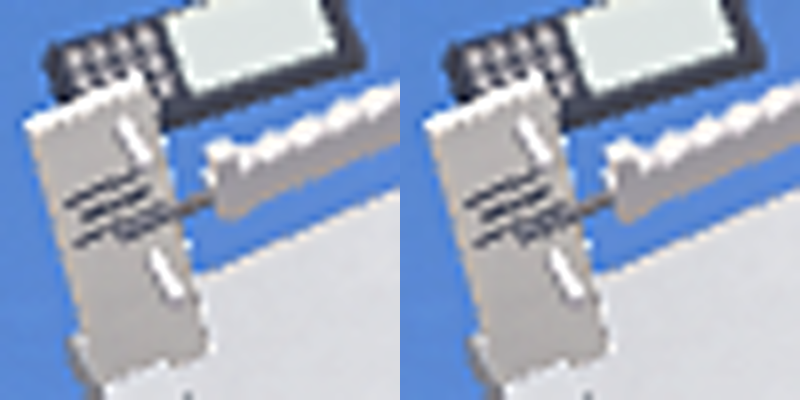

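View pics/s15.png

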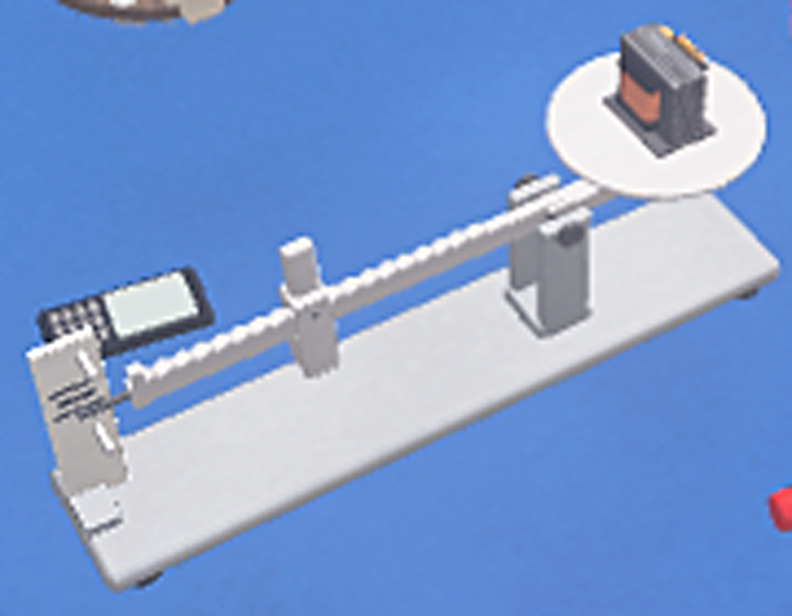

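Run:
```python
from h import *
a=cv2.imread("pics/scene0.png");b=cv2.imread("pics/scene15.png")
g=lambda i:cv2.cvtColor(i,cv2.COLOR_BGR2GRAY).astype(np.float32)
f=grab_frame("scene")
# template match with subpixel: beam end window
x0,y0,w,h=194,250,26,14
T=cv2.resize(g(a)[y0:y0+h,x0:x0+w],None,fx=8,fy=8,interpolation=cv2.INTER_CUBIC)
S=cv2.resize(g(b)[y0-6:y0+h+6,x0-6:x0+w+6],None,fx=8,fy=8,interpolation=cv2.INTER_CUBIC)
r=cv2.matchTemplate(S,T,cv2.TM_CCOEFF_NORMED);_,m,_,l=cv2.minMaxLoc(r);print("beam end shift px",l[0]/8-6,l[1]/8-6,m)
for n,(x0,y0,w,h) in {"plate":(168,245,18,20),"base":(190,285,30,20)}.items():
    T=cv2.resize(g(a)[y0:y0+h,x0:x0+w],None,fx=8,fy=8);S=cv2.resize(g(b)[y0-6:y0+h+6,x0-6:x0+w+6],None,fx=8,fy=8)
    r=cv2.matchTemplate(S,T,cv2.TM_CCOEFF_NORMED);_,m,_,l=cv2.minMaxLoc(r);print(n,l[0]/8-6,l[1]/8-6,m)
v=np.array([.0938,.9956]);ax=np.array([.5568,.0727])-.08*v
e=np.r_[ax-.285*v,.115];print("px per +10mm z",proj(f,e+[0,0,.01])-proj(f,e))
# transformer foot centre on pan
c=lambda x,y:((x+.5)/4.4-.5+165,(y+.5)/4.4-.5+170)
for z in(.150,.153):
  q=np.array([plane(f,c(*p),z) for p in[(603,103),(658,155),(716,130)]]);print("foot",((q[0]+q[2])/2).round(4), np.linalg.norm(q[1]-q[0]),np.linalg.norm(q[2]-q[1]), "pan",plane(f,c(656,123),z).round(4))
t=grab_frame("top");crop(t,215,150,225,95,3.5,"t15.png");crop(t,220,155,75,75,8,"t15c.png")
```

```text
beam end shift px 0.0 0.125 0.9871248006820679
plate 0.0 0.0 0.9949175119400024
base 0.0 0.0 0.9997060894966125
px per +10mm z [-0.54092124 -2.49707972]
foot [0.5567 0.0774 0.15  ] 0.05910110394683382 0.044647700471297534 pan [0.5603 0.0718 0.15  ]
foot [0.5591 0.0752 0.153 ] 0.05889471095432733 0.044491781683095116 pan [0.5627 0.0696 0.153 ]
```

View pics/t15c.png

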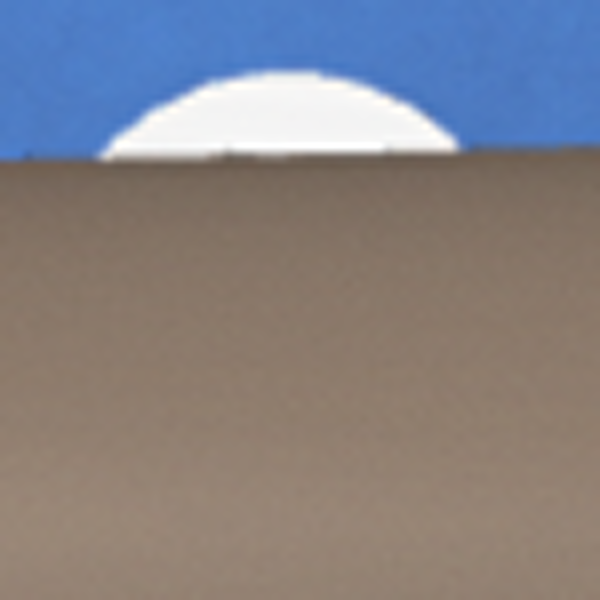

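View pics/t15.png

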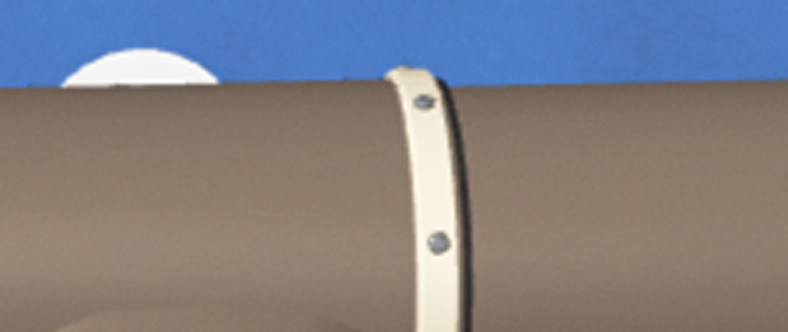

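```bash
python3 -m jog '[[[0.024,0.04,0,0,0,0,0.4],[0.024,0.042,0,0,0,0,0.4],[0.024,0.042,0,0,0,0,0.4],[0.024,0.042,0,0,0,0,0.4],[0.024,0.042,0,0,0,0,0.4],[0.024,0.04,0,0,0,0,0.4],[0,0,0,0,0,0,0.4],[0,0,0,0,0,0,0.4]]]' 15
python3 - <<'E'
from h import *
s=monitor.get_state();f=grab_frame("wrist");print(s["eef_pos"],s["ee_rot"],s["force"]);cv2.imwrite("pics/w16.png",f["pixels"][:,:,::-1])
crop(f,180,120,200,150,4,"w16c.png")
E
```

```text
t: 23.62
eef_pos: [0.5564, 0.0726, 0.3118]
ee_rot: [-3.141, -0.001, 3.048]
force: [0.2, -1.0, -0.9]
width: 0.0349
[0.55635161 0.07263846 0.31180515] [-3.14086933e+00 -1.07521136e-03  3.04771156e+00] [ 0.23564796 -0.9634209  -0.89950912]
```

View pics/w16c.png

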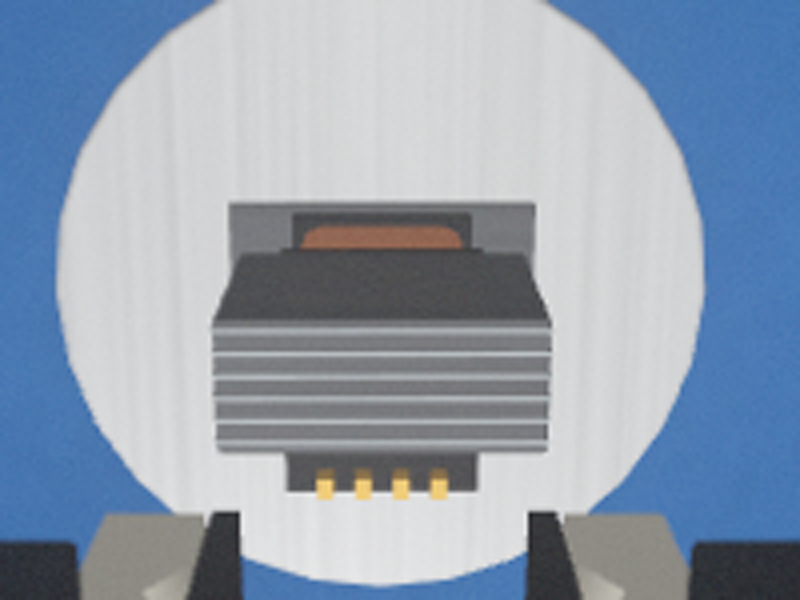

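Run:
```python
from h import *
s=monitor.get_state();f=grab_frame("wrist");c=lambda x,y:((x+.5)/4-.5+180,(y+.5)/4-.5+120)
v=np.array([.0938,.9956]);im=f["pixels"].astype(int);pts=[]
for r in range(122,245,4):
    k=np.where(im[r,170:380].min(1)>150)[0]+170;pts+=[(k.min()-.5,r),(k.max()+.5,r)]
for z in(.147,.150,.153):
    X=np.array([plane(f,p,z,s)[:2] for p in pts]);A=np.c_[2*X,np.ones(len(X))]
    q=np.linalg.lstsq(A,(X**2).sum(1),rcond=None)[0];R=np.sqrt(q[2]+q[:2]@q[:2])
    L,Rr=[plane(f,c(*p),z,s)[:2] for p in((229,203),(535,203))];F=(L+Rr)/2+.023*v
    print(z,"pan",q[:2].round(4),R.round(4),"foot",F.round(4),"w",np.linalg.norm(L-Rr).round(4),"off mm",((F-q[:2])*1e3).round(1))
```

```text
0.147 pan [0.5561 0.0734] 0.0715 foot [0.5559 0.076 ] w 0.0664 off mm [-0.2  2.6]
0.15 pan [0.556  0.0726] 0.0708 foot [0.5558 0.0754] w 0.0658 off mm [-0.2  2.8]
0.153 pan [0.556  0.0718] 0.07 foot [0.5558 0.0748] w 0.0651 off mm [-0.2  3. ]
```

Run:
```python
from h import *
a=cv2.imread("pics/scene0.png");f=grab_frame("scene");b=f["pixels"][:,:,::-1]
g=lambda i:cv2.cvtColor(np.ascontiguousarray(i),cv2.COLOR_BGR2GRAY).astype(np.float32)
for n,(x0,y0,w,h) in {"beam end":(194,250,26,14),"pliers":(112,284,66,44),"handset":(172,228,44,20),"motor":(382,210,36,26),"toroid":(396,184,34,28),"red1":(380,160,26,30),"red2":(342,152,22,32),"valve":(300,170,24,16),"poise+arm":(200,215,80,45)}.items():
    T=cv2.resize(g(a)[y0:y0+h,x0:x0+w],None,fx=8,fy=8,interpolation=cv2.INTER_CUBIC);S=cv2.resize(g(b)[y0-6:y0+h+6,x0-6:x0+w+6],None,fx=8,fy=8,interpolation=cv2.INTER_CUBIC)
    r=cv2.matchTemplate(S,T,cv2.TM_CCOEFF_NORMED);_,m,_,l=cv2.minMaxLoc(r);print(n,l[0]/8-6,l[1]/8-6,round(m,3))
cv2.imwrite("pics/scene17.png",b)
```

```text
beam end 0.0 0.125 0.987
pliers 0.0 0.0 1.0
handset 0.0 0.0 0.998
motor 0.0 0.0 1.0
toroid 0.0 0.0 1.0
red1 0.0 0.0 0.999
red2 0.0 0.125 0.855
valve -5.75 -6.0 0.389
poise+arm 0.0 0.0 0.916
```

View pics/scene17.png

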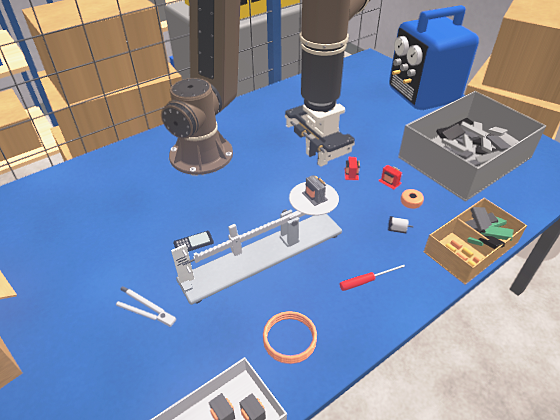

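The beam is steady at level with the pointer about 0.5 mm from the zero mark, and the other items haven't moved. The valve is hidden behind the transformer in this view, so its match doesn't count; nothing went near it.

```bash
python3 -c "
from station import job_done
print(job_done())"
```

```text
the job is handed in; nothing more can be done
None
```

The transformer is weighed: it balances with the poise in notch 9, which means about 450 g. I set it upright on the pan, slid the poise out nine notches just clear of the ridges, let go and backed the arm away. I handed the job in at about 24 s of the 72 s.

**Last checks**
- **Pointer:** two pictures about 1 s apart both put the beam end within about 0.5 mm of its level position, well inside the ±10 mm marks.
- **Transformer:** it stands upright, about 3 mm from the pan's centre by the wrist camera. A rougher estimate from the scene camera gave about 6 mm.
- **Bystanders:** the pliers, handset, motor, toroid and one red lookalike had not moved. The other red one showed no real shift either, but the gripper partly hid it, so that match was weaker. The valve could not be checked at the end because the loaded pan hid it.

**What went wrong:** while setting the transformer down I lowered too far once the pan was on its stop. For about 0.8 s the gripper was pushing down, with the wrist reading up to +11.6 N. That put roughly 16 N on the pan including the transformer's own weight, more than the few newtons asked for. I eased off to about zero before letting go. While sliding the poise, the wrist force stayed close to the poise's own weight, about 3 N.

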